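Caliper a sample rod on the lab bench

ROBOT

A 7-joint arm with a two-finger parallel gripper is mounted at the origin on the work surface. World frame = base frame: x ahead of the robot, y to its left, z up, the work surface at z = 0. Lengths are in m, angles in degrees, forces in N, time in s.
With the tool pointing down it reaches from about 0.425 to 0.875 m from the base axis. Payload 4.7 kg.
Tool frame: the origin (TCP) lies at the very end of the fingers, on their centre line; the grasp point (between the pads) lies 19 mm behind it; z points along the fingers, y is the line along which they close (so a half turn about z gives the same grasp; the last joint's range is limited). The gripper opens to 87 mm and grips with 3 to 60 N. Pads are 19 mm wide; open, the fingers measure 117 mm over their backs; the gripper's body (75 mm by 190 mm) begins 51 mm behind the grasp point.
Start: joints at [68.531, 18.392, -4.016, 83.108, 1.295, 78.541, -3.26], TCP at [0.246, -0.602, 0.223] pointing down, gripper open.
Joint ranges: [-163.93, 163.93], [-17.29, 119.83], [-79.2, 71.16], [3.27, 140.29], [-89.18, 269.18], [5.43, 117.66], [-154.24, 154.24]. Speed limits (degrees/s): [147.25, 147.25, 180, 180, 180, 180, 180].

INTERFACE

Orientations are given as [roll, pitch, yaw] about the fixed x, y, z axes, in that order (R = Rz(yaw) Ry(pitch) Rx(roll)).
In Python, from cell import get_obs, eyes, env gives the robot as it stands.
- The arm moves only by the tool servo_tool, never from a script. Its argument "series" is a list that holds one entry, the list of rows, each a list of 7 numbers: the shift along the tool's x, y, z in units of 300 mm (1.0 is 300 mm), then the turn, a rotation vector about the tool's x, y, z in units of pi rad (1.0 is pi rad), then the opening, from 0 (shut) to 1 (fully open). In form: [[[tx, ty, tz, wx, wy, wz, gripper], ...]]. A call has 1 to 12 rows; each row is the pose to reach, as a shift and turn from the pose commanded when the call began, along the tool's axes at that moment, turning the shorter way round; what a row does not reach only later rows make up. A row lasts 1/12 s, in which the tool goes at most 41.7 mm and 7.16 degrees, less where a joint would pass 70% of its speed; a pose out of reach is approached as far as the arm can. A call with a number of a shift or a turn outside -1 to 1 is refused whole. A call with a gripper value outside its range is refused whole. The fingers move at their own pace and stop on an object; "grip_force" is the grip in N (left out, the last holds). Time passes only in rows, so rows that repeat a pose let the fingers close. It gives the time, the measured TCP pose, the force, the opening and the grip force at its end, in the units of the state.
- get_obs(): the state, without advancing time (a new reading comes with each control period).
- eyes.read_camera(name): name is "scene" or "top"; returns a dict with "frame" (400x640x3 uint8, red, green, blue), "depth" (400x640 float32, m along the optical axis (not along the pixel's ray), 0 where there is no reading), "fx", "fy", "cx", "cy" (pixels), "origin" and "rotation" of the camera in the world. Camera axes: x right, y down, z forward; pixel columns grow to the right and rows downward; lengths in m; the calibration is good to about 2 mm. A picture is of the moment at which its call begins.
- env.sign_off(): hands the job in; it is judged then, once.
The state is a dict: "time_s": time; "qpos": joint angles; "joint_velocities": joint speeds; "effort": joint torques, N m; "tool_pos": TCP position; "tool_rot": TCP orientation; "force": force on the tool from outside, world axes, zero at the start; "wrist_torque": the same for the moment, N m; "grip_width": finger opening in m; "grasp_force": force on a finger pad.
Only numpy, scipy, OpenCV 4.12 (cv2) and the standard library are available. Lean on these libraries where they do the work, as an engineer would, in place of code of your own. Each camera call takes 0.05 s, during which the arm holds its last target. There are 200 camera calls.

TASK

Measure the middle one of the three aluminium rods on the wooden board: take it and stand it upright on the base of the bench caliper, between the jaws and abreast of their flat faces, and let go of it. Then slide the moving jaw up by its post until it presses the rod lightly but positively against the fixed jaw; feel for the contact, keep that light pressure for half a second and never press so hard that the jaw tilts on its beam, even by a degree. Leave the jaws closed on the upright rod with no gap, and leave the other things where they are.

Things in the scene. Friction and masses are not known exactly. Their poses are not given: they have to be found in the camera images.
- rod_a: One of three solid round aluminium rods standing on the board, alike but for thickness: 25 to 40 mm across (its diameter is what is to be measured), 80 mm tall, 0.08 to 0.35 kg (so it drags on the base with up to 2.5 N). Any of the three may be the one in the middle. Origin: centre of its underside; z up its axis.
- rod_b: One of three solid round aluminium rods standing on the board, alike but for thickness: 25 to 40 mm across (its diameter is what is to be measured), 80 mm tall, 0.08 to 0.35 kg (so it drags on the base with up to 2.5 N). Any of the three may be the one in the middle. Origin: centre of its underside; z up its axis.
- rod_c: One of three solid round aluminium rods standing on the board, alike but for thickness: 25 to 40 mm across (its diameter is what is to be measured), 80 mm tall, 0.08 to 0.35 kg (so it drags on the base with up to 2.5 N). Any of the three may be the one in the middle. Origin: centre of its underside; z up its axis.
- board: Fixed flat wooden board, 250 x 85 x 14 mm, origin at the centre of its underside, long side along its x. The three rods stand on it in a row along its x, in any order: one in the middle (within 8 mm of the board's centre) and one 75 mm to either side.
- caliper: Bench caliper fixed to the bench: white base plate 150 (x) x 290 (y) x 12 mm, origin at the centre of its underside, z up. A steel beam (top 42 mm above the bench) runs along y at x = -30 mm. The two jaws stick out from it to x = +55 mm, 14 to 48 mm above the bench, with upright flat faces looking along y. The rod belongs at about x = +20 mm, on the plate.
- anvil: The caliper's fixed jaw; its frame coincides with the caliper's. Its measuring face lies at y = -85 mm in the caliper frame and looks to +y.
- slider (a joint): The caliper's opening in m: the gap between the fixed and the moving face (0 = faces together, at most 0.14). Starts between 0.075 and 0.11. Moving the slider towards the caliper's -y closes it. It slides with about 2.5 N of friction plus 4 N per m/s, and stays where it is left.
- post_top (a point): Centre of the top of the slider's upright steel post, by which it is pushed or pinched: 14 mm across, 38 mm tall, 52 to 90 mm above the bench, on the slider block (44 x 40 mm in x and y, top 52 mm above the bench) over the beam. In the caliper frame: x = -30 mm, y = -65 mm + opening.
- moving_jaw: Moving jaw, 16 mm thick, on the slider. Origin: at bench level, in the plane of its face (looking to the caliper's -y), on the beam axis; axes parallel to the caliper's while square. It has springy play about the post axis, 24 N m/rad: each newton on a rod 50 mm out from the beam tilts it 0.0021 rad (0.1 mm at the rod). A tilt over 0.018 rad (some 8 N) spoils the measurement.
- beaker: Bystander: glass beaker, 70 mm across, 95 mm tall.
- jar: Bystander: closed jar, 68 mm across, 110 mm tall.
- dish: Bystander: shallow white dish, 90 mm across, 18 mm tall.
- weight: Bystander: brass balance weight with a knob, 40 mm across, 58 mm tall.
- screwdriver: Bystander: screwdriver lying on the bench.

How it is judged:
By the outcome, as a careful person would: the job done as asked, in the order asked, and still so for the second after the job is handed in, with the robot touching nothing.
It also fails if it takes over 72 s, if anything falls off the work surface, if the arm or the gripper's body presses on something with over 40 N, if the wrist force passes 120 N, or if a joint passes its speed limit or range.

## Working session

There is one attempt and no reset: what is moved stays moved. The work goes in short steps, Python scripts to look and compute and a tool call to move; the robot and the scene stay as the last step left them, time stands still between calls to the robot, and variables do not carry over. Pictures are saved under pics/ and viewed, at most 10 in all, crops included, and the job is handed in when it is done.

Besides the shell and the picture viewer there is one more tool, called after "Request:" as name(argument=value, ...) on one line, values as JSON. servo_tool: Moves the arm, as the interface text tells. Shifts and turns lie within -1 to 1; 1 stands for 300 mm of shift or pi rad of turn. Its arguments: {"type":"object","properties":{"series":{"type":"array"},"grip_force":{"type":"number"}},"required":["series"]}

```bash
mkdir -p pics
cat > h.py <<'E'
import numpy as np, cv2
from cell import get_obs, eyes, env
def cloud(name):
    d=eyes.read_camera(name); h,w=d['depth'].shape
    u,v=np.meshgrid(np.arange(w),np.arange(h)); z=d['depth']
    p=np.stack([(u-d['cx'])/d['fx']*z,(v-d['cy'])/d['fy']*z,z],-1)
    P=p@np.array(d['rotation']).T+np.array(d['origin']); P[z==0]=np.nan
    return d['frame'],P
E
python3 - <<'E'
from h import *
o=get_obs(); print({k:np.round(v,3) for k,v in o.items()})
for n in('scene','top'):
    f,P=cloud(n); cv2.imwrite(f'pics/{n}0.png',f[...,::-1]); np.save(n+'0.npy',P)
    print(n,np.round(P[200,320],3))
E
```

```text
{'time_s': np.float64(0.0), 'qpos': array([68.532, 18.439, -4.017, 83.177,  1.297, 78.541, -3.259]), 'joint_velocities': array([ 0.074, -0.069, -0.085, -0.011, -0.055, -0.076, -0.004]), 'effort': array([-1.0000e-03, -4.9129e+01, -4.0500e-01, -3.1253e+01, -6.4000e-02,
        4.4000e-02,  0.0000e+00]), 'tool_pos': array([ 0.246, -0.601,  0.221]), 'tool_rot': array([-1.79888e+02,  7.00000e-03,  2.22800e+01]), 'force': array([ 0.241, -0.06 , -0.137]), 'wrist_torque': array([-0.002, -0.027, -0.008]), 'grasp_force': np.float64(0.0), 'grip_width': np.float64(0.087)}Traceback (most recent call last):
  File "<stdin>", line 4, in <module>
  File "h.py", line 7, in cloud
    P=p@np.array(d['rotation']).T+np.array(d['origin']); P[z==0]=np.nan
      ~~~~~~~~~~~~~~~~~~~~~~~~~~~^~~~~~~~~~~~~~~~~~~~~~
ValueError: operands could not be broadcast together with shapes (400,640) (3,)
```

Run:
```python
from h import *
for n in('scene','top'):
    d=eyes.read_camera(n); print({k:v for k,v in d.items() if k not in('frame','depth')}); cv2.imwrite(f'pics/{n}0.png',d['frame'][...,::-1])
```

```text
{'fx': 368.60489695092923, 'fy': 368.60489695092923, 'cx': 322.0522557647265, 'cy': 203.84546810247699, 'origin': array([1.31376236, 0.66003436, 0.74609856]), 'rotation': array([-123.65093302,   -1.25543307,  133.02341182])}
{'fx': 493.8716149296111, 'fy': 493.8716149296111, 'cx': 325.1193070445451, 'cy': 197.52388630360787, 'origin': array([ 0.42093415, -0.02790574,  1.35205744]), 'rotation': array([-174.11300828,   -0.60648364,  -89.11672984])}
```

View pics/top0.png

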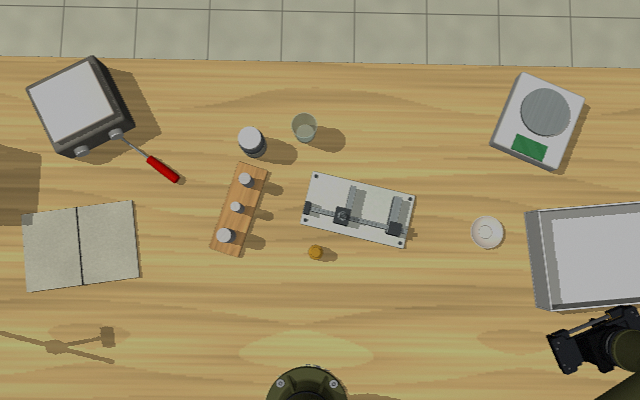

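View pics/scene0.png

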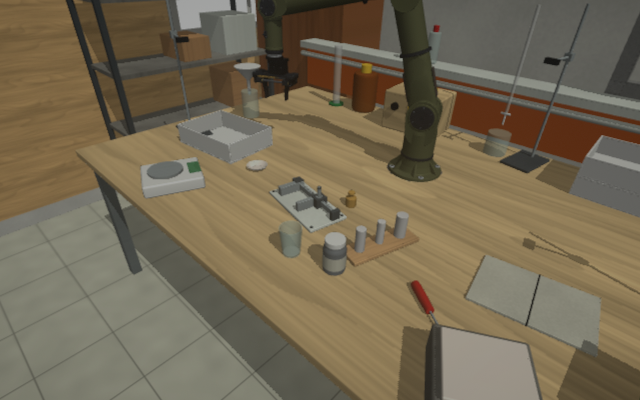

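```bash
cat > h.py <<'E'
import numpy as np, cv2
from scipy.spatial.transform import Rotation as Ro
from cell import get_obs, eyes, env
def cloud(name):
    d=eyes.read_camera(name); h,w=d['depth'].shape
    u,v=np.meshgrid(np.arange(w),np.arange(h)); z=d['depth']
    p=np.stack([(u-d['cx'])/d['fx']*z,(v-d['cy'])/d['fy']*z,z],-1)
    P=p@Ro.from_euler('xyz',d['rotation'],degrees=True).as_matrix().T+d['origin']; P[z==0]=np.nan
    return d['frame'],P
E
python3 - <<'E'
from h import *
f,P=cloud('top')
print('bench z',np.nanmedian(P[280:300,200:400,2]))
def blobs(m,lo=6):
    n,l,s,c=cv2.connectedComponentsWithStats(m.astype(np.uint8))
    for i in range(1,n):
        if s[i,4]>=lo: yield c[i],P[l==i],s[i,4]
roi=np.zeros(P.shape[:2],bool); roi[110:270,200:520]=1
Z=P[...,2]
print('tops 85-120')
for c,p,a in blobs(roi&(Z>.080)&(Z<.125)):
    q=(p.max(0)+p.min(0))/2
    print(c.round(0),a,'med',np.median(p,0).round(4),'mid',q.round(4),'ext',np.ptp(p,0).round(3), cv2.minEnclosingCircle(p[:,:2].astype(np.float32)))
for nm,r,(a,b),(x0,x1) in(('board',roi,(.009,.10),(205,272)),('cal',roi,(.006,.10),(296,420))):
    m=roi&(Z>a)&(Z<b); m[:,:x0]=0; m[:,x1:]=0; 
    if nm=='board': m[:158]=0
    if nm=='cal': m[:168]=0; m[248:]=0
    else: m&=(Z<.02)
    n,l,s,c=cv2.connectedComponentsWithStats(m.astype(np.uint8)); i=1+np.argmax(s[1:,4])
    p=P[l==i]; p=p[p[:,2]<.02] 
    print(nm,s[i],np.median(p[:,2]),cv2.minAreaRect(p[:,:2].astype(np.float32)*1000))
for a,b in((.03,.06),):
    m=roi&(Z>a)&(Z<b); m[:,:296]=0; m[:168]=0; m[246:]=0; m[:,420:]=0
    for c,p,k in blobs(m): print('cal hi',c.round(0),k,p.mean(0).round(4),cv2.minAreaRect(p[:,:2].astype(np.float32)*1000))
E
```

```text
bench z -0.0007782950366463925
tops 85-120
[304. 124.] 154 med [0.7481 0.0187 0.0915] mid [0.7399 0.0187 0.0898] ext [0.069 0.068 0.019] ((0.7405299544334412, 0.018132146447896957), 0.03525432571768761)
[250. 139.] 510 med [0.6972 0.1553 0.1083] mid [0.7008 0.1563 0.0977] ext [0.061 0.062 0.035] ((0.6995712518692017, 0.15685175359249115), 0.0324319452047348)
[245. 178.] 127 med [0.598  0.168  0.0926] mid [0.5985 0.1685 0.0899] ext [0.031 0.03  0.019] ((0.5983583331108093, 0.16863346099853516), 0.015998296439647675)
[236. 206.] 84 med [0.5254 0.1887 0.0929] mid [0.5256 0.1893 0.0899] ext [0.025 0.024 0.018] ((0.5256110429763794, 0.18967312574386597), 0.012858028523623943)
[343. 214.] 28 med [ 0.5084 -0.0858  0.0889] mid [ 0.5084 -0.0845  0.0881] ext [0.013 0.013 0.01 ] ((0.5085040330886841, -0.08511463552713394), 0.007483674678951502)
[224. 235.] 183 med [0.4513 0.2158 0.0934] mid [0.4512 0.216  0.0902] ext [0.036 0.036 0.019] ((0.45232564210891724, 0.21665088832378387), 0.019059669226408005)
board [ 209  161   59   96 2143] 0.013204600097931563 ((526.11669921875, 195.16152954101562), (86.18331909179688, 249.1124725341797), 72.77032470703125)
cal [ 300  171  116   77 5640] 0.011148967221751294 ((530.4371337890625, -127.87896728515625), (293.4480285644531, 153.84971618652344), 77.4928970336914)
cal hi [363. 215.] 1203 [ 0.5122 -0.1395  0.0461] ((531.78271484375, -127.15437316894531), (281.009765625, 106.31576538085938), 79.29090881347656)
```

```bash
cat >> h.py <<'E'
def plan(*ts, pose=None):
    "rows for targets (x,y,z,yaw), from the measured pose (or given commanded pose)"
    o=get_obs(); p,r=(o['tool_pos'],o['tool_rot']) if pose is None else (np.array(pose[:3]),[180,0,pose[3]])
    R=Ro.from_euler('xyz',r,degrees=True)
    for t in ts:
        T=Ro.from_euler('xyz',[180,0,t[3]],degrees=True)
        print(t,np.round(R.inv().apply(np.array(t[:3])-p)/.3,4),np.round((R.inv()*T).as_rotvec()/np.pi,4))
E
python3 -c "
from h import *
plan((.53,-.2,.22,80),(.5255,.189,.20,150),pose=(.246,-.602,.223,22.28))"
```

```text
(0.53, -0.2, 0.22, 80) [ 1.384 -0.881  0.01 ] [ 0.      0.     -0.3207]
(0.5255, 0.189, 0.2, 150) [ 1.8618 -2.0866  0.0767] [-0.      0.     -0.7096]
```

Request:
servo_tool(series=[[[0.3, -0.2, 0, 0, 0, -0.08, 0.6], [0.45, -0.3, 0, 0, 0, -0.1, 0.6], [0.6, -0.4, 0, 0, 0, -0.15, 0.6], [0.75, -0.5, 0, 0, 0, -0.2, 0.6], [0.9, -0.57, 0, 0, 0, -0.25, 0.6], [0.97, -0.6, 0, 0, 0, -0.3, 0.6], [0.97, -0.6, 0, 0, 0, -0.32, 0.6], [0.97, -0.6, 0, 0, 0, -0.32, 0.6], [0.97, -0.6, 0, 0, 0, -0.32, 0.6], [0.97, -0.6, 0, 0, 0, -0.32, 0.6]]])

```text
time_s: 1.03
tool_pos: [0.4504, -0.3201, 0.2228]
tool_rot: [179.9, -0.1, 80.3]
force: [-0.3, -0.3, 0.7]
grip_width: 0.0524
grasp_force: 0.0
```

```bash
python3 -c "
from h import *
o=get_obs();print(o['tool_pos'],o['tool_rot'],o['qpos'],o['time_s'])
plan((.52,-.05,.2,110),(.5255,.189,.20,150))"
```

```text
[ 0.45043323 -0.32009381  0.22275106] [ 1.79940279e+02 -7.30861922e-02  8.03414071e+01] [ 53.05671012   7.69703466 -22.2168005   96.53861345   2.89525011
  76.3174644   20.67826025] 1.0333
(0.52, -0.05, 0.2, 110) [0.9264 0.0775 0.0771] [ 0.0004 -0.0003 -0.1648]
(0.5255, 0.189, 0.2, 150) [ 1.7148 -0.0381  0.078 ] [ 5.00e-04 -2.00e-04 -3.87e-01]
```

Request:
servo_tool(series=[[[0.9264, 0.0775, 0.05, 0, 0, -0.1648, 0.6], [0.9264, 0.0775, 0.05, 0, 0, -0.1648, 0.6], [0.9264, 0.0775, 0.05, 0, 0, -0.1648, 0.6], [0.9264, 0.0775, 0.05, 0, 0, -0.1648, 0.6], [0.9264, 0.0775, 0.05, 0, 0, -0.1648, 0.6], [0.9264, 0.0775, 0.05, 0, 0, -0.1648, 0.6], [0.9264, 0.0775, 0.05, 0, 0, -0.1648, 0.6], [0.9264, 0.0775, 0.05, 0, 0, -0.1648, 0.6]]])

```text
time_s: 1.7
tool_pos: [0.52, -0.0483, 0.2076]
tool_rot: [179.9, -0.1, 110.0]
force: [-0.3, 0.4, 0.5]
grip_width: 0.0524
grasp_force: 0.0
```

```bash
python3 -c "
from h import *
plan((.5255,.189,.17,150))"
```

```text
(0.5255, 0.189, 0.17, 150) [0.7367 0.2875 0.1278] [ 0.0009 -0.0006 -0.2222]
```

Request:
servo_tool(series=[[[0.737, 0.2875, 0.1278, 0, 0, -0.2222, 0.6], [0.737, 0.2875, 0.1278, 0, 0, -0.2222, 0.6], [0.737, 0.2875, 0.1278, 0, 0, -0.2222, 0.6], [0.737, 0.2875, 0.1278, 0, 0, -0.2222, 0.6], [0.737, 0.2875, 0.1278, 0, 0, -0.2222, 0.6], [0.737, 0.2875, 0.1278, 0, 0, -0.2222, 0.6], [0.737, 0.2875, 0.1278, 0, 0, -0.2222, 0.6], [0.737, 0.2875, 0.1278, 0, 0, -0.2222, 0.6], [0.737, 0.2875, 0.1278, 0, 0, -0.2222, 0.6]]])

```text
time_s: 2.45
tool_pos: [0.5271, 0.1798, 0.1688]
tool_rot: [-179.9, 0.0, 149.4]
force: [-0.5, -0.2, 1.1]
grip_width: 0.0521
grasp_force: 0.0
```

```bash
python3 -c "
from h import *
print(get_obs()['qpos'])
plan((.5255,.189,.057,150))
f,P=cloud('scene'); cv2.imwrite('pics/s1.png',cv2.resize(f[200:290,300:440,::-1],None,fx=5,fy=5))"
```

```text
[ 21.38305503  14.49495511 -49.13152052  99.26740106  11.57406573
  71.55473576  28.80260288]
(0.5255, 0.189, 0.057, 150) [0.0203 0.0242 0.3726] [-0.0005  0.0001 -0.0036]
```

View pics/s1.png

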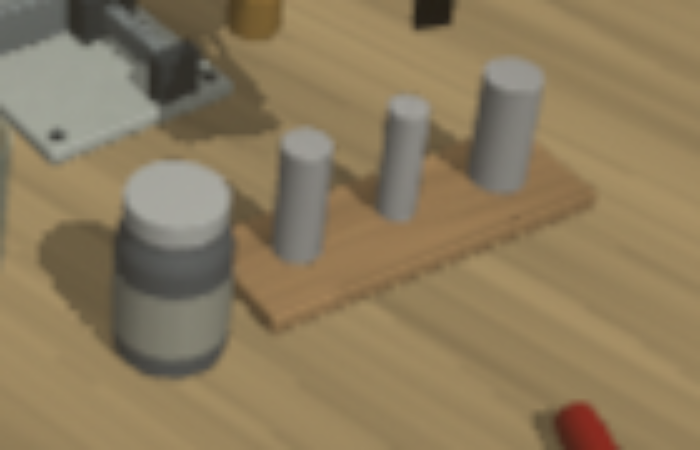

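Request:
servo_tool(series=[[[0.0203, 0.0242, 0.0, 0, 0, -0.0036, 0.6], [0.0203, 0.0242, 0.0, 0, 0, -0.0036, 0.6], [0.0203, 0.0242, 0.0, 0, 0, -0.0036, 0.6], [0.0203, 0.0242, 0.0, 0, 0, -0.0036, 0.6], [0.0203, 0.0242, 0.0, 0, 0, -0.0036, 0.6]]])

```text
time_s: 2.92
tool_pos: [0.5251, 0.191, 0.1693]
tool_rot: [-180.0, 0.0, 150.1]
force: [-0.7, 0.6, -0.4]
grip_width: 0.0524
grasp_force: 0.0
```

```bash
python3 -c "
from h import *
plan((.5255,.189,.057,150))"
```

```text
(0.5255, 0.189, 0.057, 150) [-0.0043 -0.0049  0.3743] [-0.0001  0.0001  0.0008]
```

Request:
servo_tool(series=[[[-0.004, -0.005, 0.1, 0, 0, 0, 0.6], [-0.004, -0.005, 0.2, 0, 0, 0, 0.6], [-0.004, -0.005, 0.28, 0, 0, 0, 0.6], [-0.004, -0.005, 0.34, 0, 0, 0, 0.6], [-0.004, -0.005, 0.374, 0, 0, 0, 0.6], [-0.004, -0.005, 0.374, 0, 0, 0, 0.6], [-0.004, -0.005, 0.374, 0, 0, 0, 0.6], [-0.004, -0.005, 0.374, 0, 0, 0, 0.6]]])

```text
time_s: 3.58
tool_pos: [0.5262, 0.19, 0.0583]
tool_rot: [179.9, 0.1, 150.2]
force: [0.5, 0.4, -0.1]
grip_width: 0.0523
grasp_force: 0.0
```

Request:
servo_tool(series=[[[0, 0, 0, 0, 0, 0, 0], [0, 0, 0, 0, 0, 0, 0], [0, 0, 0, 0, 0, 0, 0], [0, 0, 0, 0, 0, 0, 0], [0, 0, 0, 0, 0, 0, 0], [0, 0, 0, 0, 0, 0, 0], [0, 0, 0, 0, 0, 0, 0], [0, 0, 0, 0, 0, 0, 0]]], grip_force=20)

```text
time_s: 4.25
tool_pos: [0.5254, 0.1896, 0.0572]
tool_rot: [180.0, 0.0, 150.2]
force: [0.0, -0.3, 1.3]
grip_width: 0.0256
grasp_force: 20.0
```

Request:
servo_tool(series=[[[0, 0, -0.05, 0, 0, 0, 0], [0, 0, -0.15, 0, 0, 0, 0], [0, 0, -0.25, 0, 0, 0, 0], [0, 0, -0.32, 0, 0, 0, 0], [0, 0, -0.35, 0, 0, 0, 0], [0, 0, -0.35, 0, 0, 0, 0], [0, 0, -0.35, 0, 0, 0, 0]]])

```text
time_s: 4.83
tool_pos: [0.5248, 0.1891, 0.1611]
tool_rot: [-179.9, -0.0, 150.2]
force: [-1.2, 0.6, -1.6]
grip_width: 0.0257
grasp_force: 19.9
```

Run:
```python
from h import *
f,P=cloud('top')
c=np.array([.5304,-.1279])
for a in (-12.5,):
    X=np.array([np.cos(np.radians(a)),np.sin(np.radians(a))]); Y=np.array([-X[1],X[0]])
    q=P[...,:2]-c; x=q@X*1000; y=q@Y*1000; z=P[...,2]*1000
    m=(z>40)&(z<60)&(x>0)&(x<50)&(abs(y)<140)
    h=np.histogram(y[m],bins=np.arange(-140,140,2)); print([(int(e),int(n)) for n,e in zip(*h) if n])
    for lo,hi in((-110,-80),(10,45)):
        k=m&(y>lo)&(y<hi); s=[(int(x0),y[k&(abs(x-x0)<5)].min().round(1),y[k&(abs(x-x0)<5)].max().round(1)) for x0 in(15,25,35,45)]; print(s)
    k=(z>84)&(z<100)&(abs(y-37)<25)&(abs(x+30)<25); print('post',x[k].mean(),y[k].mean())
    b=(z>36)&(z<47)&(x<0)&(x>-60)&(y>-75)&(y<0); print('beam x',x[b].min(),x[b].max())
plan((.535,-.05,.16,120),(.535,-.197,.16,100))
```

```text
[(-110, 5), (-108, 13), (-106, 14), (-104, 12), (-102, 14), (-100, 13), (-98, 15), (-96, 12), (-94, 18), (-92, 14), (-90, 13), (-88, 18), (16, 9), (18, 13), (20, 15), (22, 13), (24, 14), (26, 15), (28, 15), (30, 14), (32, 6)]
[(15, np.float64(-108.1), np.float64(-86.0)), (25, np.float64(-108.3), np.float64(-86.3)), (35, np.float64(-108.3), np.float64(-86.2)), (45, np.float64(-108.9), np.float64(-86.7))]
[(15, np.float64(16.8), np.float64(32.8)), (25, np.float64(17.0), np.float64(32.7)), (35, np.float64(17.2), np.float64(32.7)), (45, np.float64(16.7), np.float64(32.5))]
post -30.685642156669182 37.016125228205624
beam x -37.173071396242676 -24.75186051462341
(0.535, -0.05, 0.16, 120) [-0.427  -0.6729  0.0017] [-0.0008 -0.0003  0.1676]
(0.535, -0.197, 0.16, 100) [-0.6707 -1.098   0.0021] [-8.000e-04 -2.000e-04  2.787e-01]
```

Request:
servo_tool(series=[[[-0.427, -0.673, 0, 0, 0, 0.1676, 0], [-0.427, -0.673, 0, 0, 0, 0.1676, 0], [-0.427, -0.673, 0, 0, 0, 0.1676, 0], [-0.427, -0.673, 0, 0, 0, 0.1676, 0], [-0.427, -0.673, 0, 0, 0, 0.1676, 0], [-0.427, -0.673, 0, 0, 0, 0.1676, 0], [-0.6, -0.99, 0, 0, 0, 0.25, 0], [-0.67, -1.0, 0, 0, 0, 0.2787, 0], [-0.67, -1.0, 0, 0, 0, 0.2787, 0], [-0.67, -1.0, 0, 0, 0, 0.2787, 0], [-0.67, -1.0, 0, 0, 0, 0.2787, 0], [-0.67, -1.0, 0, 0, 0, 0.2787, 0]]])

```text
time_s: 5.88
tool_pos: [0.5494, -0.1698, 0.1599]
tool_rot: [-179.8, -0.2, 100.0]
force: [0.0, 1.2, -1.3]
grip_width: 0.0254
grasp_force: 19.9
```

```bash
python3 -c "
from h import *
plan((.535,-.1975,.16,100),(.535,-.1975,.0575,100))"
```

```text
(0.535, -0.1975, 0.16, 100) [-0.0825 -0.0634 -0.0003] [-0.0009 -0.0009  0.0003]
(0.535, -0.1975, 0.0575, 100) [-0.0835 -0.0625  0.3414] [-0.0009 -0.0009  0.0003]
```

Request:
servo_tool(series=[[[-0.083, -0.063, 0, 0, 0, 0, 0], [-0.083, -0.063, 0, 0, 0, 0, 0], [-0.083, -0.063, 0.1, 0, 0, 0, 0], [-0.083, -0.063, 0.2, 0, 0, 0, 0], [-0.083, -0.063, 0.28, 0, 0, 0, 0], [-0.083, -0.063, 0.32, 0, 0, 0, 0], [-0.083, -0.063, 0.33, 0, 0, 0, 0], [-0.083, -0.063, 0.33, 0, 0, 0, 0], [-0.083, -0.063, 0.33, 0, 0, 0, 0]]])

```text
time_s: 6.63
tool_pos: [0.5373, -0.1981, 0.0642]
tool_rot: [179.9, 0.0, 100.1]
force: [-0.6, 0.1, -0.9]
grip_width: 0.0256
grasp_force: 19.9
```

```bash
python3 -c "
from h import *
print(get_obs()['tool_pos'])
plan((.535,-.1975,.0555,100))
f,P=cloud('scene'); cv2.imwrite('pics/s2.png',cv2.resize(f[150:250,240:380,::-1],None,fx=5,fy=5))"
```

```text
[ 0.53725131 -0.19807596  0.06421236]
(0.535, -0.1975, 0.0555, 100) [ 0.0032 -0.0071  0.029 ] [0.0005 0.0003 0.0005]
```

View pics/s2.png

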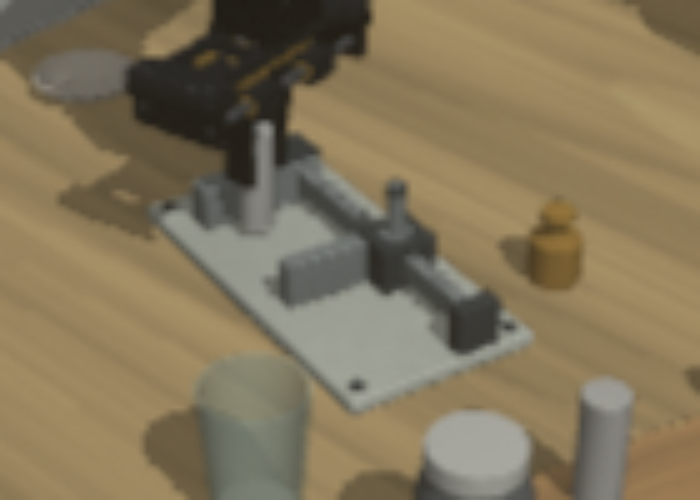

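The rod (crop 257,180) hangs just above the plate in front of the fixed jaw; post at (397,210). I lower it gently.

Request:
servo_tool(series=[[[0, -0.003, 0.01, 0, 0, 0, 0], [0, -0.003, 0.02, 0, 0, 0, 0], [0, -0.003, 0.025, 0, 0, 0, 0], [0, -0.003, 0.027, 0, 0, 0, 0], [0, -0.003, 0.027, 0, 0, 0, 0], [0, -0.003, 0.027, 0, 0, 0, 0]]])

```text
time_s: 7.18
tool_pos: [0.5353, -0.1989, 0.0552]
tool_rot: [180.0, 0.0, 100.0]
force: [-0.8, -0.2, 1.9]
grip_width: 0.0255
grasp_force: 20.0
```

Request:
servo_tool(series=[[[0, 0, 0.002, 0, 0, 0, 0], [0, 0, 0.002, 0, 0, 0, 0], [0, 0, 0.002, 0, 0, 0, 0]]])

```text
time_s: 7.43
tool_pos: [0.5355, -0.1989, 0.0551]
tool_rot: [180.0, 0.0, 100.0]
force: [-2.2, 0.6, 4.9]
grip_width: 0.0255
grasp_force: 20.0
```

Request:
servo_tool(series=[[[0, 0, 0, 0, 0, 0, 0.35], [0, 0, 0, 0, 0, 0, 0.4], [0, 0, 0, 0, 0, 0, 0.5], [0, 0, 0, 0, 0, 0, 0.5], [0, 0, 0, 0, 0, 0, 0.5], [0, 0, -0.05, 0, 0, 0, 0.5], [0, 0, -0.15, 0, 0, 0, 0.5], [0, 0, -0.25, 0, 0, 0, 0.5], [0, 0, -0.3, 0, 0, 0, 0.5], [0, 0, -0.3, 0, 0, 0, 0.5], [0, 0, -0.3, 0, 0, 0, 0.5]]])

```text
time_s: 8.35
tool_pos: [0.5358, -0.1989, 0.145]
tool_rot: [179.9, 0.1, 100.0]
force: [-0.2, -0.5, -0.7]
grip_width: 0.0435
grasp_force: 0.0
```

```bash
python3 -c "
from h import *
plan((.5163,-.0531,.145,77.5),(.5163,-.0531,.062,77.5))
f,P=cloud('scene'); cv2.imwrite('pics/s3.png',cv2.resize(f[150:250,240:380,::-1],None,fx=5,fy=5))"
```

```text
(0.5163, -0.0531, 0.145, 77.5) [ 0.4898  0.0205 -0.0005] [0.0005 0.0003 0.1251]
(0.5163, -0.0531, 0.062, 77.5) [0.4902 0.0201 0.2761] [0.0005 0.0003 0.1251]
```

View pics/s3.png

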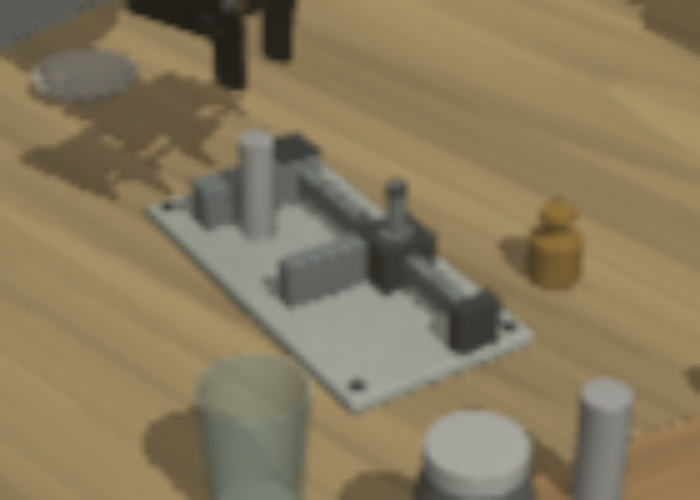

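The rod stands upright (crop 257,185) abreast of the fixed jaw. Now behind the post.

Request:
servo_tool(series=[[[0.49, 0.0205, 0, 0, 0, 0.125, 0], [0.49, 0.0205, 0, 0, 0, 0.125, 0], [0.49, 0.0205, 0, 0, 0, 0.125, 0], [0.49, 0.0205, 0, 0, 0, 0.125, 0], [0.49, 0.0205, 0, 0, 0, 0.125, 0], [0.49, 0.0205, 0, 0, 0, 0.125, 0], [0.49, 0.0205, 0, 0, 0, 0.125, 0], [0.49, 0.0205, 0, 0, 0, 0.125, 0]]])

```text
time_s: 9.07
tool_pos: [0.5153, -0.0545, 0.1434]
tool_rot: [-179.9, 0.0, 77.4]
force: [-0.3, 0.1, -0.2]
grip_width: 0.0023
grasp_force: 0.0
```

```bash
python3 -c "
from h import *
plan((.5163,-.0531,.062,77.5))"
```

```text
(0.5163, -0.0531, 0.062, 77.5) [0.0054 0.0025 0.2713] [-0.0005  0.0001 -0.0006]
```

Request:
servo_tool(series=[[[0.005, 0, 0.1, 0, 0, 0, 0], [0.005, 0, 0.2, 0, 0, 0, 0], [0.005, 0, 0.25, 0, 0, 0, 0], [0.005, 0, 0.27, 0, 0, 0, 0], [0.005, 0, 0.27, 0, 0, 0, 0], [0.005, 0, 0.27, 0, 0, 0, 0], [0.005, 0, 0.27, 0, 0, 0, 0], [0.005, 0, 0.27, 0, 0, 0, 0]]])

```text
time_s: 9.73
tool_pos: [0.5173, -0.0518, 0.0647]
tool_rot: [179.9, 0.0, 77.5]
force: [0.0, 0.2, 0.3]
grip_width: 0.0003
grasp_force: 0.0
```

```bash
cat >> h.py <<'E'
def cal():
    "tool in caliper frame (mm) and force in caliper axes"
    o=get_obs(); a=np.radians(-12.5); X=np.array([np.cos(a),np.sin(a)]); Y=np.array([-X[1],X[0]])
    q=(o['tool_pos'][:2]-[.5304,-.1279])*1000; F=o['force'][:2]
    print('xy',(q@X).round(2),(q@Y).round(2),'z',o['tool_pos'][2].round(4),'Fx,Fy',(F@X).round(2),(F@Y).round(2),o['time_s'])
E
python3 -c "
from h import *
cal()"
```

```text
xy -29.3 71.5 z 0.0647 Fx,Fy -0.03 0.22 9.7333
```

Request:
servo_tool(series=[[[-0.017, 0, 0, 0, 0, 0, 0], [-0.034, 0, 0, 0, 0, 0, 0], [-0.05, 0, 0, 0, 0, 0, 0], [-0.065, 0, 0, 0, 0, 0, 0], [-0.08, 0, 0, 0, 0, 0, 0], [-0.095, 0, 0, 0, 0, 0, 0], [-0.11, 0, 0, 0, 0, 0, 0], [-0.125, 0, 0, 0, 0, 0, 0], [-0.14, 0, 0, 0, 0, 0, 0], [-0.155, 0, 0, 0, 0, 0, 0], [-0.165, 0, 0, 0, 0, 0, 0], [-0.17, 0, 0, 0, 0, 0, 0]]])

```text
time_s: 10.73
tool_pos: [0.505, -0.1019, 0.0633]
tool_rot: [180.0, 0.0, 77.5]
force: [1.4, 2.5, 2.6]
grip_width: 0.0004
grasp_force: 1.3
```

```bash
python3 -c "
from h import *
cal()
f,P=cloud('scene'); cv2.imwrite('pics/s4.png',cv2.resize(f[150:250,240:380,::-1],None,fx=5,fy=5))"
```

```text
xy -30.4 19.87 z 0.0633 Fx,Fy 0.82 2.71 10.7333
```

View pics/s4.png

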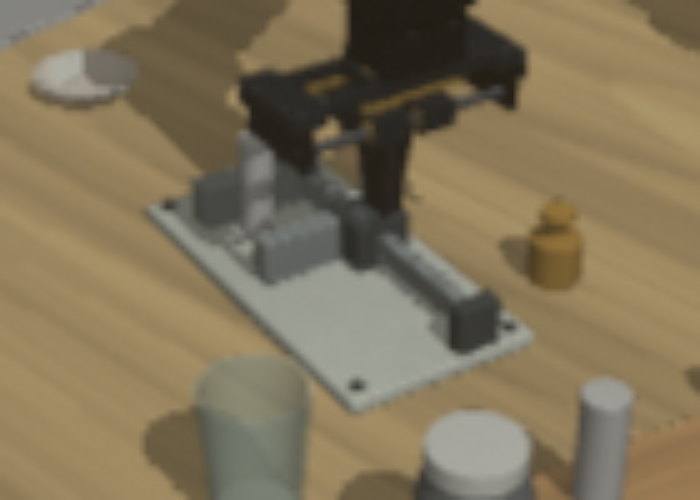

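The moving jaw (crop 300,245) follows the push at about 2.7 N. Continuing to just short of contact.

Request:
servo_tool(series=[[[-0.01, 0, 0, 0, 0, 0, 0], [-0.02, 0, 0, 0, 0, 0, 0], [-0.03, 0, 0, 0, 0, 0, 0], [-0.04, 0, 0, 0, 0, 0, 0], [-0.05, 0, 0, 0, 0, 0, 0], [-0.06, 0, 0, 0, 0, 0, 0], [-0.07, 0, 0, 0, 0, 0, 0], [-0.08, 0, 0, 0, 0, 0, 0], [-0.09, 0, 0, 0, 0, 0, 0], [-0.1, 0, 0, 0, 0, 0, 0], [-0.107, 0, 0, 0, 0, 0, 0], [-0.11, 0, 0, 0, 0, 0, 0]]])

```text
time_s: 11.78
tool_pos: [0.4977, -0.1339, 0.0632]
tool_rot: [-180.0, 0.0, 77.5]
force: [0.8, 1.7, 1.5]
grip_width: 0.0007
grasp_force: 1.3
```

```bash
python3 -c "
from h import *
cal()"
```

```text
xy -30.58 -12.93 z 0.0632 Fx,Fy 0.39 1.78 11.7833
```

Request:
servo_tool(series=[[[-0.003, 0, 0, 0, 0, 0, 0], [-0.006, 0, 0, 0, 0, 0, 0], [-0.009, 0, 0, 0, 0, 0, 0], [-0.012, 0, 0, 0, 0, 0, 0], [-0.015, 0, 0, 0, 0, 0, 0], [-0.018, 0, 0, 0, 0, 0, 0], [-0.02, 0, 0, 0, 0, 0, 0], [-0.02, 0, 0, 0, 0, 0, 0]]])

```text
time_s: 12.45
tool_pos: [0.4965, -0.1395, 0.0633]
tool_rot: [-180.0, 0.0, 77.5]
force: [1.1, 2.7, 0.9]
grip_width: 0.0009
grasp_force: 1.0
```

```bash
python3 -c "
from h import *
cal()"
```

```text
xy -30.58 -18.62 z 0.0633 Fx,Fy 0.49 2.92 12.45
```

Now 1 mm steps (0.0033), watching the force.

Request:
servo_tool(series=[[[-0.001, 0, 0, 0, 0, 0, 0], [-0.002, 0, 0, 0, 0, 0, 0], [-0.0033, 0, 0, 0, 0, 0, 0], [-0.0033, 0, 0, 0, 0, 0, 0]]])

```text
time_s: 12.78
tool_pos: [0.4964, -0.1399, 0.0633]
tool_rot: [-180.0, -0.0, 77.5]
force: [-0.0, 2.4, 1.2]
grip_width: 0.0003
grasp_force: 1.6
```

Request:
servo_tool(series=[[[-0.001, 0, 0, 0, 0, 0, 0], [-0.002, 0, 0, 0, 0, 0, 0], [-0.0033, 0, 0, 0, 0, 0, 0], [-0.0033, 0, 0, 0, 0, 0, 0]]])

```text
time_s: 13.12
tool_pos: [0.4961, -0.1412, 0.0633]
tool_rot: [-180.0, 0.0, 77.5]
force: [0.4, 2.4, 0.4]
grip_width: 0.0004
grasp_force: 1.7
```

```bash
python3 -c "
from h import *
cal()"
```

```text
xy -30.59 -20.38 z 0.0633 Fx,Fy -0.18 2.45 13.1167
```

Request:
servo_tool(series=[[[-0.001, 0, 0, 0, 0, 0, 0], [-0.002, 0, 0, 0, 0, 0, 0], [-0.003, 0, 0, 0, 0, 0, 0], [-0.003, 0, 0, 0, 0, 0, 0]]])

```text
time_s: 13.45
tool_pos: [0.4959, -0.1421, 0.0633]
tool_rot: [-180.0, 0.0, 77.5]
force: [0.7, 3.2, 0.2]
grip_width: 0.0008
grasp_force: 1.6
```

Request:
servo_tool(series=[[[-0.001, 0, 0, 0, 0, 0, 0], [-0.002, 0, 0, 0, 0, 0, 0], [-0.002, 0, 0, 0, 0, 0, 0], [-0.002, 0, 0, 0, 0, 0, 0]]])

```text
time_s: 13.78
tool_pos: [0.4958, -0.1427, 0.0633]
tool_rot: [-180.0, 0.0, 77.5]
force: [0.7, 4.9, 0.5]
grip_width: 0.0003
grasp_force: 1.6
```

```bash
python3 -c "
from h import *
cal()"
```

```text
xy -30.6 -21.95 z 0.0633 Fx,Fy -0.4 4.9 13.7833
```

Request:
servo_tool(series=[[[0, 0, 0, 0, 0, 0, 0], [0, 0, 0, 0, 0, 0, 0]]])

```text
time_s: 13.95
tool_pos: [0.4958, -0.1427, 0.0633]
tool_rot: [-180.0, 0.0, 77.5]
force: [-0.2, 3.3, 0.9]
grip_width: 0.0003
grasp_force: 1.6
```

Request:
servo_tool(series=[[[-0.001, 0, 0, 0, 0, 0, 0], [-0.001, 0, 0, 0, 0, 0, 0], [-0.001, 0, 0, 0, 0, 0, 0]]])

```text
time_s: 14.2
tool_pos: [0.4957, -0.1429, 0.0633]
tool_rot: [-180.0, 0.0, 77.5]
force: [-0.2, 3.7, 0.3]
grip_width: 0.0005
grasp_force: 1.7
```

Run:
```python
from h import *
cal()
f,P=cloud('top')
cv2.imwrite('pics/t5.png',cv2.resize(f[160:260,290:430,::-1],None,fx=5,fy=5,interpolation=cv2.INTER_CUBIC))
```

```text
xy -30.59 -22.19 z 0.0633 Fx,Fy -0.95 3.59 14.2
```

View pics/t5.png

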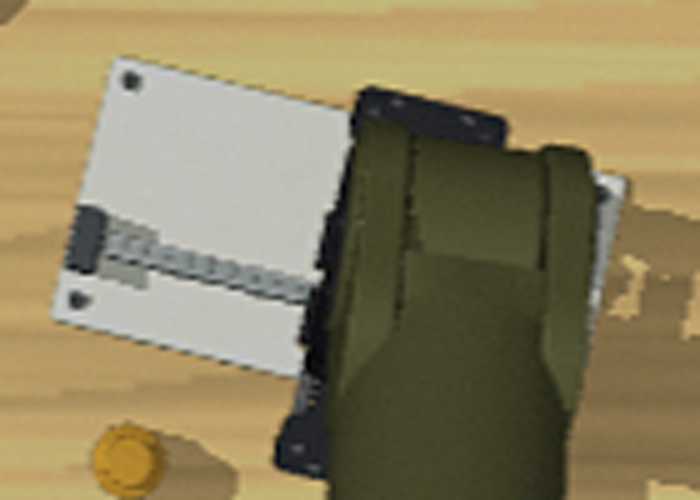

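The top view is hidden by the arm (over 350–600), so I go by force, in 0.3 mm steps.

Request:
servo_tool(series=[[[-0.001, 0, 0, 0, 0, 0, 0], [-0.001, 0, 0, 0, 0, 0, 0], [-0.001, 0, 0, 0, 0, 0, 0]]])

```text
time_s: 14.5
tool_pos: [0.4957, -0.1432, 0.0633]
tool_rot: [-180.0, 0.0, 77.5]
force: [-0.6, 3.7, 1.0]
grip_width: 0.0003
grasp_force: 1.7
```

Request:
servo_tool(series=[[[-0.001, 0, 0, 0, 0, 0, 0], [-0.001, 0, 0, 0, 0, 0, 0], [-0.001, 0, 0, 0, 0, 0, 0]]])

```text
time_s: 14.75
tool_pos: [0.4956, -0.1436, 0.0633]
tool_rot: [-180.0, 0.0, 77.5]
force: [-0.9, 4.1, 1.1]
grip_width: 0.0001
grasp_force: 1.7
```

```bash
python3 -c "
from h import *
cal()"
```

```text
xy -30.57 -22.83 z 0.0633 Fx,Fy -1.74 3.83 14.75
```

Request:
servo_tool(series=[[[-0.001, 0, 0, 0, 0, 0, 0], [-0.001, 0, 0, 0, 0, 0, 0], [-0.001, 0, 0, 0, 0, 0, 0]]])

```text
time_s: 15.0
tool_pos: [0.4956, -0.1438, 0.0633]
tool_rot: [-180.0, 0.0, 77.5]
force: [-0.3, 3.2, 0.6]
grip_width: 0.0005
grasp_force: 1.7
```

Request:
servo_tool(series=[[[-0.001, 0, 0, 0, 0, 0, 0], [-0.001, 0, 0, 0, 0, 0, 0], [-0.001, 0, 0, 0, 0, 0, 0]]])

```text
time_s: 15.25
tool_pos: [0.4955, -0.1442, 0.0633]
tool_rot: [-180.0, 0.0, 77.5]
force: [-0.2, 3.3, 0.8]
grip_width: 0.0008
grasp_force: 1.7
```

Request:
servo_tool(series=[[[-0.001, 0, 0, 0, 0, 0, 0], [-0.001, 0, 0, 0, 0, 0, 0], [-0.001, 0, 0, 0, 0, 0, 0]]])

```text
time_s: 15.5
tool_pos: [0.4954, -0.1445, 0.0633]
tool_rot: [-180.0, 0.0, 77.5]
force: [-0.0, 3.4, 1.2]
grip_width: 0.0003
grasp_force: 1.7
```

Request:
servo_tool(series=[[[-0.001, 0, 0, 0, 0, 0, 0], [-0.001, 0, 0, 0, 0, 0, 0], [-0.001, 0, 0, 0, 0, 0, 0]]])

```text
time_s: 15.75
tool_pos: [0.4953, -0.1447, 0.0632]
tool_rot: [-180.0, 0.0, 77.5]
force: [-0.8, 3.7, 0.4]
grip_width: 0.0004
grasp_force: 1.7
```

Request:
servo_tool(series=[[[-0.001, 0, 0, 0, 0, 0, 0], [-0.001, 0, 0, 0, 0, 0, 0], [-0.001, 0, 0, 0, 0, 0, 0]]])

```text
time_s: 16.0
tool_pos: [0.4953, -0.1448, 0.0633]
tool_rot: [-180.0, -0.0, 77.5]
force: [-1.1, 3.7, 1.4]
grip_width: 0.0001
grasp_force: 2.1
```

Request:
servo_tool(series=[[[-0.001, 0, 0, 0, 0, 0, 0], [-0.001, 0, 0, 0, 0, 0, 0], [-0.001, 0, 0, 0, 0, 0, 0]]])

```text
time_s: 16.25
tool_pos: [0.4953, -0.1449, 0.0633]
tool_rot: [-180.0, -0.0, 77.5]
force: [0.0, 5.3, 0.7]
grip_width: 0.0006
grasp_force: 2.4
```

Request:
servo_tool(series=[[[-0.001, 0, 0, 0, 0, 0, 0], [-0.001, 0, 0, 0, 0, 0, 0], [-0.001, 0, 0, 0, 0, 0, 0]]])

```text
time_s: 16.5
tool_pos: [0.4953, -0.145, 0.0633]
tool_rot: [-180.0, -0.0, 77.5]
force: [0.0, 5.8, 1.2]
grip_width: 0.0007
grasp_force: 2.6
```

Request:
servo_tool(series=[[[-0.0006, 0, 0, 0, 0, 0, 0], [-0.0006, 0, 0, 0, 0, 0, 0], [-0.0006, 0, 0, 0, 0, 0, 0], [-0.0006, 0, 0, 0, 0, 0, 0]]])

```text
time_s: 16.83
tool_pos: [0.4953, -0.145, 0.0633]
tool_rot: [-180.0, -0.0, 77.5]
force: [-0.5, 5.0, 1.4]
grip_width: 0.0005
grasp_force: 2.8
```

Request:
servo_tool(series=[[[0, 0, 0, 0, 0, 0, 0], [0, 0, 0, 0, 0, 0, 0], [0, 0, 0, 0, 0, 0, 0], [0, 0, 0, 0, 0, 0, 0], [0, 0, 0, 0, 0, 0, 0], [0, 0, 0, 0, 0, 0, 0], [0, 0, 0, 0, 0, 0, 0], [0, 0, 0, 0, 0, 0, 0], [0, 0, 0, 0, 0, 0, 0]]])

```text
time_s: 17.58
tool_pos: [0.4953, -0.145, 0.0633]
tool_rot: [-180.0, -0.0, 77.5]
force: [0.4, 6.4, 1.7]
grip_width: 0.0005
grasp_force: 2.8
```

```bash
python3 -c "
from h import *
cal()"
```

```text
xy -30.55 -24.31 z 0.0633 Fx,Fy -0.99 6.31 17.5833
```

Contact held at about 3 N on the rod for over half a second. Retreating.

Request:
servo_tool(series=[[[0.002, 0, 0, 0, 0, 0, 0], [0.006, 0, 0, 0, 0, 0, 0], [0.02, 0, 0, 0, 0, 0, 0], [0.05, 0, 0, 0, 0, 0, 0], [0.1, 0, 0, 0, 0, 0, 0], [0.12, 0, 0, 0, 0, 0, 0], [0.12, 0, -0.1, 0, 0, 0, 0], [0.12, 0, -0.2, 0, 0, 0, 0], [0.12, 0, -0.3, 0, 0, 0, 0], [0.12, 0, -0.4, 0, 0, 0, 0], [0.12, 0, -0.5, 0, 0, 0, 0], [0.12, 0, -0.5, 0, 0, 0, 0]]])

```text
time_s: 18.58
tool_pos: [0.5066, -0.1113, 0.2198]
tool_rot: [179.4, 0.1, 77.5]
force: [1.4, 0.3, -0.5]
grip_width: 0.0004
grasp_force: 0.0
```

Request:
servo_tool(series=[[[0.7, 0, 0, 0, 0, 0, 0], [0.7, 0, 0, 0, 0, 0, 0], [0.7, 0, 0, 0, 0, 0, 0], [0.7, 0, 0, 0, 0, 0, 0], [0.7, 0, 0, 0, 0, 0, 0], [0.7, 0, 0, 0, 0, 0, 0], [0.7, 0, 0, 0, 0, 0, 0], [0.7, 0, 0, 0, 0, 0, 0]]])

```text
time_s: 19.25
tool_pos: [0.5483, 0.0938, 0.2128]
tool_rot: [-180.0, 0.1, 77.5]
force: [-0.1, -0.3, -0.6]
grip_width: 0.0002
grasp_force: 0.0
```

Run:
```python
from h import *
f,P=cloud('scene'); g,Q=cloud('top')
a=cv2.resize(f[150:250,240:380],None,fx=4,fy=4); b=cv2.resize(g[160:230,340:440],(560,392)[:2])
cv2.imwrite('pics/s6.png',np.hstack([a[:300,:400],cv2.resize(b,(400,300))])[...,::-1])
X=np.array([np.cos(np.radians(-12.5)),np.sin(np.radians(-12.5))]); Y=np.array([-X[1],X[0]])
q=Q[...,:2]-[.5304,-.1279]; x=q@X*1000; y=q@Y*1000; z=Q[...,2]*1000
k=(z>84)&(z<100)&(abs(y+40)<60)
n,l,s,c=cv2.connectedComponentsWithStats((k&(abs(x)<70)).astype(np.uint8))
for i in range(1,n):
    m=l==i; print(s[i,4],x[m].mean().round(1),y[m].mean().round(1),np.median(z[m]).round(1),y[m].min().round(1),y[m].max().round(1))
m=(z>40)&(z<56)&(x>38)&(x<54)&(abs(y+70)<60); print(np.sort(y[m]).round(0)[::6])
```

```text
82 19.4 -73.0 91.1 -86.2 -60.3
28 -30.8 -40.4 89.9 -47.8 -34.2
[-108. -106. -103. -100.  -97.  -95.  -91.  -89.  -87.  -58.  -56.  -53.
  -51.  -48.  -45.]
```

View pics/s6.png

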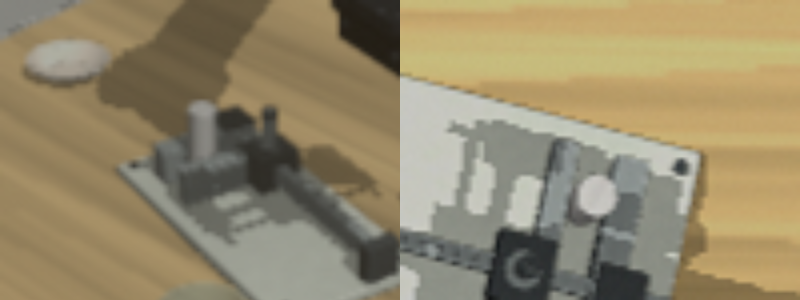

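The rod (right half, ~597,197) stands upright at caliper (19, -73) with both jaws closed on it. The opening is about 25.5 mm, and the arm is clear.

```bash
python3 -c "
from h import *
print(env.sign_off())"
```

```text
the job is handed in; nothing more can be done
None
```

The middle rod measures about 25.5 mm; it stands upright in the caliper with both jaws closed on it (about 3 N at contact, held for over half a second), and I handed the job in at about 19 s with the arm clear.

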